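# Square a slide tray into the corner of a light pad

### The arm

A 7-joint arm with a two-finger parallel gripper is mounted at the origin on the work surface. World frame = base frame: x ahead of the robot, y to its left, z up, the work surface at z = 0. Lengths are in m, angles in degrees, forces in N, time in s.
With the tool pointing down it reaches from about 0.4 to 0.85 m from the base axis. Payload 4.5 kg.
Tool frame: the origin (TCP) lies midway between the tips of the shut fingers; the grasp point (between the pads) lies 19 mm behind it; z points along the fingers, x is the direction in which the jaws open and shut, and the axes are right-handed (so a half turn about z gives the same grasp; the last joint's range is limited). The gripper opens to 88 mm and grips with 3 to 60 N. Pads are 18 mm wide; open, the fingers measure 123 mm over their backs; the gripper's body (75 mm by 187 mm) begins 45 mm behind the grasp point.
Start: joints at [65.248, 39.483, -11.15, 89.685, 9.013, 51.709, -12.324], TCP at [0.281, -0.558, 0.239] pointing down, gripper open.
Joint ranges: [-172.22, 172.22], [-26.19, 119.32], [-84.43, 86.54], [7.71, 146.69], [-57.33, 237.33], [2.42, 119.75], [-152.13, 152.13]. Speed limits (degrees/s): [147.25, 147.25, 180, 180, 180, 180, 180].

### API

Orientations are given as [roll, pitch, yaw] about the fixed x, y, z axes, in that order (R = Rz(yaw) Ry(pitch) Rx(roll)).
In Python, from workcell import arm, eyes, workorder gives the robot as it stands.
- The arm moves only by the tool servo_tool, never from a script. Its argument "commands" is a list of rows, each a list of 7 numbers: the shift along the tool's x, y, z in mm, then the turn, a rotation vector about the tool's x, y, z in rad, then the opening, from -1 (shut) to 1 (fully open), so that 0 is half open. In form: [[dx, dy, dz, ax, ay, az, gripper], ...]. A call has 1 to 20 rows; each row is the pose to reach, as a shift and turn from the pose commanded when the call began, along the tool's axes at that moment; what a row does not reach only later rows make up. A row lasts 1/10 s, in which the tool goes at most 50 mm and 8.59 degrees, less where a joint would pass 70% of its speed; a pose out of reach is approached as far as the arm can. A call with a gripper value outside its range is refused whole. The fingers move at their own pace and stop on an object; "squeeze" is the grip in N (left out, the last holds). Time passes only in rows, so rows that repeat a pose let the fingers close. It gives the time, the measured TCP pose, the force and the opening at its end, in the units of the state.
- arm.read_state(): the state, without advancing time (a new reading comes with each control period).
- eyes.snapshot(name): name is "scene" or "side" or "wrist"; returns the picture (420x560x3 uint8, blue, green, red); there is no depth.
- eyes.get_calibration(name): a dict with "camera_matrix" (3x3 intrinsics, pixels), "k1" (the pictures are not rectified: a ray, as slopes to the right and down, at radius r is drawn at 1 + k1 r^2 times it, then the intrinsics apply), "view" (4x4, takes a point from world to camera coordinates). Camera axes: x right, y up, looking along -z (the intrinsics and any distortion apply to the point x, -y, -z); pixel columns grow to the right and rows downward; lengths in m; the calibration is good to about 2 mm. A picture is of the moment at which its call begins: read the wrist's pose just before it. get_calibration takes no time and is no camera call; for the wrist camera it gives the pose at the moment of the call.
- workorder.job_done(): hands the job in, once; it reports no verdict.
The state is a dict: "t": time; "joints": joint angles; "qd": joint speeds; "joint_efforts": joint torques, N m; "ee_pos": TCP position; "eef_rot": TCP orientation; "contact_force": force on the tool from outside, world axes, zero at the start; "moment": the same for the moment, N m; "width": finger opening in m.
Only numpy, scipy, OpenCV 4.12 (cv2) and the standard library are available. Lean on these libraries where they do the work, as an engineer would, in place of code of your own. Each camera call takes 0.05 s, during which the arm holds its last target.

### The job

Get the tray of microscope slides ready for imaging: push it with the fingers along the light pad until it sits squarely in the corner, flush against both the rail along the pad's far edge and the dark metal side stop on the left, then move the fingers clear. Only push the tray, keeping it flat on the pad at all times; do not lift it. Leave the loupe, the small bottle and the cover-glass box where they are.

Things in the scene. Friction and masses are not known exactly. Their poses are not given: they have to be found in the camera images.
- light_pad: light pad: flat grey plate fixed to the bench, 260 (x) by 380 (y) by 10 mm thick, white viewing panel on top, turned by up to 0.2 rad. Origin: centre of its underside, on the bench. x points away from the robot to the far rail, y to the robot's left, along the rail
- rail_face (a point): centre of the near face (the one the tray must meet) of the far rail, a dark steel bar fixed on the pad along y, 360 mm long, 12 mm thick, 12 mm high above the pad's top. The point lies at x = 85 mm, y = 0 of the pad, 6 mm above its top; axes as the pad's. Rigid
- stop_face (a point): centre of the working face (looking to -y, to the tray) of the side stop, 6 mm above the pad's top: a dark steel bar 150 mm long (x), 12 mm thick, 12 mm high, fixed and rigid on the pad, square to the far rail, which its far end meets. Where along the rail it stands varies. Axes as the pad's
- tray_center (a point): centre (half-way up, 10 mm above the pad's top) of the slide tray: loose blue plastic tray with four glass slides, 90 mm along its x, 130 mm along its y, 20 mm high, upright sides, 0.2 to 0.4 kg. Starts right of the stop and short of the rail, turned up to 0.3 rad. A few N slide it. Seated, its 130 mm side lies along the rail: centre 45 mm from the rail's face, 65 mm from the stop's
- loupe_center (a point): bystander: centre (20 mm above the pad's top) of a black loupe, a round stand magnifier 36 mm in diameter and 40 mm high, standing loose on the pad's near left part, left of and nearer than the side stop's near end
- oil_center (a point): bystander: centre (31 mm above the bench) of a small amber bottle with black cap, 32 mm in diameter and 62 mm high, standing loose on the bench to the left of the pad
- cover_center (a point): bystander: centre (16 mm above the bench) of a small white cover-glass box with a clear lid, 60 by 45 by 33 mm, lying loose on the bench to the right of the pad
Not all that is in view belongs to the job. Of the things like the part that bears tray_center, leave any that is pink; of the rest the smaller one is meant.

How it is judged (in metres and radians):
At the end, for the whole second after the job is handed in: the tray lies flat and at rest on the pad in the corner: its centre within 3 mm of where it is when flush with the far rail and with the side stop, turned less than 0.04 rad (2.3 degrees) against the rail (x of tray_center in the frame of light_pad between 0.037 and 0.043 m and y of tray_center in the frame of stop_face between -0.068 and -0.062 m and angle between the x axis of tray_center and the x axis of light_pad, either way round below 0.04 rad and z of tray_center in the frame of light_pad between 0.017 and 0.023 m and linear speed of slide_tray below 0.01 m/s); the robot touches nothing.
It fails at once if the tray is lifted or tipped off the pad (its centre rises 6 mm, or it tilts by 0.12 rad) (z of tray_center in the frame of light_pad above 0.026 m or angle between tray_center's own z axis and vertical above 0.12 rad).
It fails at once if the black loupe is moved or knocked over (over 10 mm) (distance of loupe_center from where it was at the start of the episode above 0.01 m).
It fails at once if the amber bottle is moved or knocked over (over 10 mm) (distance of oil_center from where it was at the start of the episode above 0.01 m).
It fails at once if the cover-glass box is moved (over 10 mm) (distance of cover_center from where it was at the start of the episode above 0.01 m).
It also fails if it takes over 61 s, if anything falls off the work surface, if the arm or the gripper's body presses on something with over 40 N, if the wrist force passes 120 N, or if a joint passes its speed limit or range.

## Working session

There is one attempt and no reset: what is moved stays moved. The work goes in short steps, Python scripts to look and compute and a tool call to move; the robot and the scene stay as the last step left them, time stands still between calls to the robot, and variables do not carry over. Pictures are saved under pics/ and viewed, and the job is handed in when it is done.

Besides the shell and the picture viewer there is one more tool, called after ">>>" as name([rows], argument=value, ...), one row to a line, values as JSON. servo_tool: Moves the arm, as the interface text tells. Its arguments: {"type":"object","properties":{"commands":{"type":"array","items":{"type":"array","items":{"type":"number"}}},"squeeze":{"type":"number"}},"required":["commands"]}

```bash
mkdir -p pics; ls; python3 - <<'E'
from workcell import arm, eyes, workorder
import cv2
print(arm.read_state())
for n in ("scene","side"):
    cv2.imwrite(f"pics/{n}0.png",eyes.snapshot(n)); c=eyes.get_calibration(n); print(n,c)
E
```

```text
pics
{'t': 0.0, 'joints': array([ 65.25098638,  39.53271391, -11.1448412 ,  89.74350983,
         9.01237032,  51.70952392, -12.32475281]), 'qd': array([-0.0125326 ,  0.05415752, -0.0132516 ,  0.05742916, -0.01493998,
        0.01330684,  0.06668765]), 'joint_efforts': array([-1.03833827e-03, -5.27553821e+01, -1.26677368e+00, -1.53426522e+01,
       -5.25224023e-02,  6.70815672e-03,  1.45218655e-04]), 'ee_pos': array([ 0.28036176, -0.55789373,  0.23792148]), 'eef_rot': array([ 1.79992644e+02,  1.03645084e-01, -6.33103118e+01]), 'contact_force': array([ 0.05024505, -0.20191966,  0.57112825]), 'moment': array([-0.02678491, -0.05597872,  0.02426172]), 'width': 0.08781576733702161}
scene {'camera_matrix': array([[444.52326951,   0.        , 284.20033562],
       [  0.        , 444.52326951, 206.31871621],
       [  0.        ,   0.        ,   1.        ]]), 'k1': 0.04348245381712999, 'view': array([[ 0.3449958 ,  0.93852266,  0.01237371, -0.18359852],
       [-0.58365516,  0.20418682,  0.78590992,  0.24922713],
       [ 0.73506772, -0.2783576 ,  0.61821719, -1.49705899],
       [ 0.        ,  0.        ,  0.        ,  1.        ]])}
side {'camera_matrix': array([[463.59537681,   0.        , 282.28896806],
       [  0.        , 463.59537681, 203.71911137],
       [  0.        ,   0.        ,   1.        ]]), 'k1': -0.14125812308830116, 'view': array([[-7.55843308e-01, -6.54752217e-01,  6.54677083e-04,
         3.88853163e-01],
       [ 3.67125038e-01, -4.22979316e-01,  8.28436904e-01,
        -2.19502092e-01],
       [-5.42143984e-01,  6.26408838e-01,  5.60082018e-01,
        -7.88802269e-01],
       [ 0.00000000e+00,  0.00000000e+00,  0.00000000e+00,
         1.00000000e+00]])}
```

View pics/scene0.png

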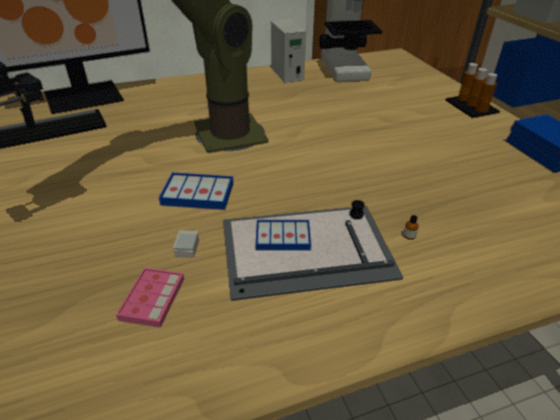

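View pics/side0.png

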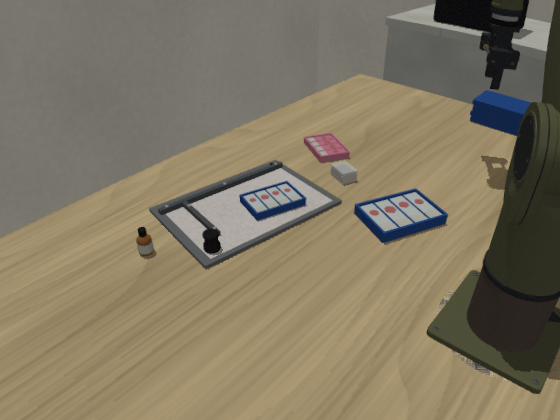

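Three trays are visible in the scene view: pink (150,297), a larger blue one on the bench (197,190), and a smaller blue one on the pad (283,235). The small blue one on the pad fits, since it isn't pink and is the smaller of the rest. I'll confirm it in enlarged crops.

```bash
python3 - <<'E'
import cv2
a=cv2.imread("pics/scene0.png")[195:300,215:415]; cv2.imwrite("pics/sc_crop.png",cv2.resize(a,None,fx=4,fy=4,interpolation=cv2.INTER_CUBIC))
a=cv2.imread("pics/side0.png")[150:265,140:350]; cv2.imwrite("pics/si_crop.png",cv2.resize(a,None,fx=3.8,fy=3.8,interpolation=cv2.INTER_CUBIC))
E
```

```text
(no output)
```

View pics/sc_crop.png

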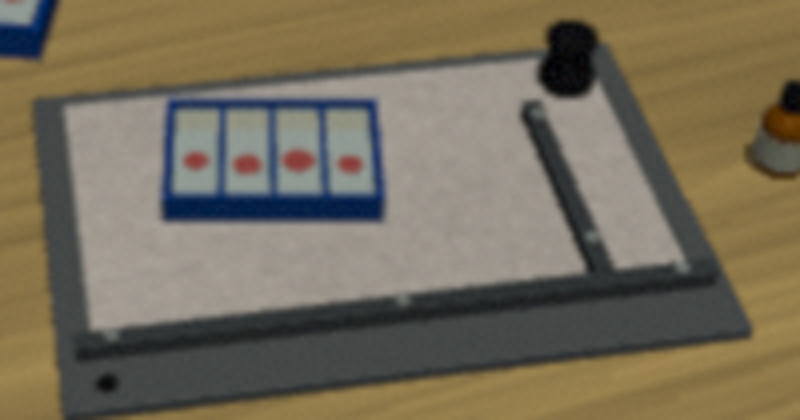

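View pics/si_crop.png

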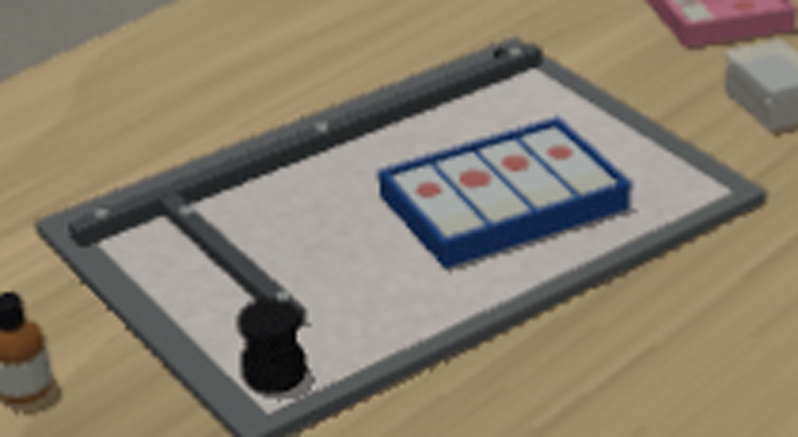

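```bash
cat > h.py <<'E'
import numpy as np
from workcell import arm, eyes
from scipy.optimize import least_squares
def proj(P,c):
    P=np.atleast_2d(P); q=P@c["view"][:3,:3].T+c["view"][:3,3]
    s=np.stack([q[:,0]/-q[:,2],-q[:,1]/-q[:,2]],1); s=s*(1+c["k1"]*(s**2).sum(1,keepdims=True))
    K=c["camera_matrix"]; return s*[K[0,0],K[1,1]]+K[:2,2]
def unproj(uv,z,c,x0=(0.6,0)):
    return least_squares(lambda p:(proj([p[0],p[1],z],c)-uv).ravel(),x0).x
def crop(uv,f,o): return (np.array(uv)+.5)/f-.5+np.array(o)
def rect(p,hx,hy,z):
    c,s=np.cos(p[2]),np.sin(p[2]); L=np.array([[-hx,-hy],[-hx,hy],[hx,hy],[hx,-hy]]) # nearR,nearL,farL,farR
    xy=L@np.array([[c,s],[-s,c]])+p[:2]; return np.c_[xy,np.full(4,z)]
E
python3 - <<'E'
from h import *
S=eyes.get_calibration("scene"); D=eyes.get_calibration("side")
cs=lambda l:np.array([crop(u,4,(215,195)) for u in l]); cd=lambda l:np.array([crop(u,3.8,(140,150)) for u in l])
np.set_printoptions(precision=4,suppress=True)
pS,pD=cs([(35,100),(605,45),(750,330),(65,415)]),cd([(765,195),(245,437),(38,228),(515,40)])
tS,tD=cs([(170,100),(377,100),(384,202),(163,205)]),cd([(630,185),(447,242),(380,176),(560,120)])
for nm,hx,hy,z,a,b in(("pad",.13,.19,.01,pS,pD),("tray",.045,.065,.03,tS,tD)):
    for w in("S","D","SD"):
        f=lambda p:np.r_[(proj(rect(p,hx,hy,z),S)-a).ravel()*("S" in w),(proj(rect(p,hx,hy,z),D)-b).ravel()*("D" in w)]
        r=least_squares(f,[.6,0,0]); print(nm,w,r.x); 
    print(r.fun.reshape(-1,2).round(1).tolist())
    for c,l in((S,a),(D,b)): print([unproj(u,z,c).round(4).tolist() for u in l])
    if nm=="pad": P=r.x
R=np.array([[np.cos(P[2]),-np.sin(P[2])],[np.sin(P[2]),np.cos(P[2])]])
def show(n,uv,z,c):
    w=unproj(uv,z,c); print(n,w,"pad:",(w-P[:2])@R)
for u in cs([(522,108),(590,272)]): show("stopS",u,.022,S)
for u in cs([(80,340),(715,264)]): show("railS",u,.022,S)
for u in cd([(185,208),(275,300)]): show("stopD",u,.022,D)
for u in cd([(272,308)]): show("loupe top D",u,.05,D)
for u in cs([(572,32)]): show("loupe top S",u,.05,S)
for u in cd([(10,303)]): show("oil top D",u,.06,D)
for u in cd([(785,75)]): show("cover top D",u,.033,D)
show("big blue", np.array([197,188]),.02,S)
E
```

```text
pad S [ 0.6102  0.0271 -0.182 ]
pad D [ 0.6052  0.0276 -0.1848]
pad SD [ 0.6078  0.0271 -0.183 ]
[[-1.4, -1.2], [0.3, -1.6], [1.2, -0.7], [-1.5, -0.7], [0.2, -1.3], [-0.3, 1.0], [-1.9, -2.1], [-0.5, -1.3]]
[[0.4512, -0.1338], [0.5202, 0.2337], [0.7711, 0.1868], [0.7039, -0.181]]
[[0.4425, -0.131], [0.5164, 0.2352], [0.7593, 0.1925], [0.6953, -0.1788]]
tray S [ 0.5669 -0.0161 -0.3389]
tray D [ 0.5576 -0.0153 -0.3307]
tray SD [ 0.5617 -0.0162 -0.3345]
[[-1.5, -0.9], [-0.5, -1.0], [0.1, -1.5], [-1.0, -2.1], [-0.1, -0.9], [-1.6, 0.1], [-1.4, -1.6], [-1.2, -1.1]]
[[0.5023, -0.0603], [0.5445, 0.0598], [0.6303, 0.0283], [0.5904, -0.0922]]
[[0.4953, -0.06], [0.5383, 0.0573], [0.6181, 0.0332], [0.5773, -0.0902]]
stopS [0.5727 0.1458] pad: [-0.0561  0.1103]
stopS [0.7129 0.1182] pad: [0.0868 0.1087]
railS [ 0.6672 -0.1624] pad: [ 0.0929 -0.1755]
railS [0.7305 0.1873] pad: [0.0915 0.1798]
stopD [0.6922 0.1285] pad: [0.0645 0.115 ]
stopD [0.5807 0.1547] pad: [-0.0499  0.1205]
loupe top D [0.5471 0.1839] pad: [-0.0882  0.1431]
loupe top S [0.5453 0.1911] pad: [-0.0913  0.1499]
oil top D [0.646  0.2824] pad: [-0.0088  0.258 ]
cover top D [ 0.4975 -0.2307] pad: [-0.0615 -0.2736]
big blue [ 0.3089 -0.1707] pad: [-0.2579 -0.2489]
```

The crop confirms it: small, blue, four slides, on the pad. Pad yaw is about -10.5°, and the tray in the pad frame is about (-37, -51) mm, turned -8.7°. First move: open fingers behind the tray's near face, jaw axis along the rail.

>>> servo_tool([
  [-408,-429,80,0,0,0.649,1],
  [-408,-429,80,0,0,0.649,1],
  [-408,-429,80,0,0,0.649,1],
  [-408,-429,80,0,0,0.649,1],
  [-408,-429,80,0,0,0.649,1],
  [-408,-429,80,0,0,0.649,1],
  [-408,-429,80,0,0,0.649,1],
  [-408,-429,80,0,0,0.649,1],
  [-408,-429,80,0,0,0.649,1],
  [-408,-429,80,0,0,0.649,1],
  [-408,-429,80,0,0,0.649,1],
  [-408,-429,80,0,0,0.649,1],
  [-408,-429,80,0,0,0.649,1],
  [-408,-429,80,0,0,0.649,1],
  [-408,-429,80,0,0,0.649,1],
  [-408,-429,80,0,0,0.649,1],
  [-408,-429,80,0,0,0.649,1],
])

```text
t: 1.8
ee_pos: [0.4805, -0.0028, 0.1589]
eef_rot: [-180.0, -0.0, -100.7]
contact_force: [0.2, -0.9, 0.3]
width: 0.0882
```

```bash
python3 - <<'E'
from h import *; import cv2
print(arm.read_state()); print(eyes.get_calibration("wrist"))
cv2.imwrite("pics/w1.png",eyes.snapshot("wrist"));cv2.imwrite("pics/s1.png",eyes.snapshot("side"))
E
```

```text
{'t': 1.8, 'joints': array([ -9.00733594,  36.89319193,   6.08765019, 119.21412164,
        -8.8256193 ,  24.30590717, -96.73888135]), 'qd': array([-0.39443015,  0.11456867, -0.30932238, -0.12467414, -0.02163219,
        0.06343967,  0.01705861]), 'joint_efforts': array([-1.42935771e-01, -4.30862689e+01,  2.24946588e+00, -8.12950283e+00,
        2.87858129e-03, -7.47760898e-02,  1.81056126e-03]), 'ee_pos': array([ 0.4804933 , -0.00277747,  0.15890414]), 'eef_rot': array([-1.79995184e+02, -2.91433456e-02, -1.00661038e+02]), 'contact_force': array([ 0.23841416, -0.94534106,  0.30943656]), 'moment': array([-0.00410981, -0.01570743,  0.01931195]), 'width': 0.08816275837479967}
{'camera_matrix': array([[304.55270278,   0.        , 278.58690882],
       [  0.        , 304.55270278, 206.48803502],
       [  0.        ,   0.        ,   1.        ]]), 'k1': -0.015066134768957932, 'view': array([[-1.84088810e-01, -9.82909524e-01,  4.22237615e-04,
         8.54254057e-02],
       [ 9.47093466e-01, -1.77495707e-01, -2.67412117e-01,
        -4.40587156e-01],
       [ 2.62916862e-01, -4.88276800e-02,  9.63582161e-01,
        -4.39216048e-01],
       [ 0.00000000e+00,  0.00000000e+00,  0.00000000e+00,
         1.00000000e+00]])}
```

View pics/w1.png

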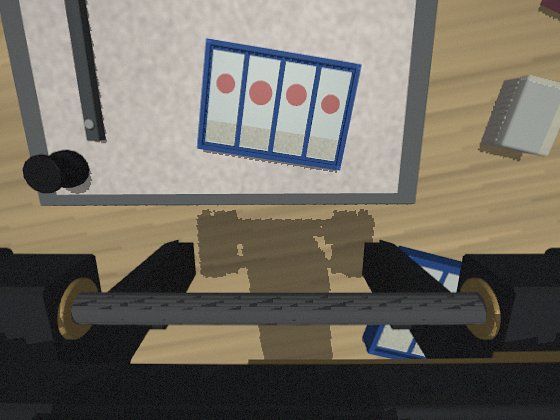

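The wrist view shows the tray with corners near (199,148), (338,168), (360,65) and (208,40). The pad's near edge runs (44,204)–(414,203), and the stop's near working corner is at about (104,139). The big blue tray lies near (410,300).

```bash
python3 - <<'E'
from h import *; import cv2
np.set_printoptions(precision=4,suppress=True)
W=eyes.get_calibration("wrist")
u=lambda a,z:unproj(np.array(a,float),z,W)
a=u((44,204),.01);b=u((414,203),.01);print("pad near L,R",a,b,np.linalg.norm(a-b)); d=a-b; yaw=np.arctan2(-d[0],d[1]); 
ex=np.array([np.cos(yaw),np.sin(yaw)]); c=(a+b)/2+.13*ex; print("pad",c,yaw)
P=np.r_[c,yaw];R=np.array([[ex[0],-ex[1]],[ex[1],ex[0]]])
tp=np.array([(338,168),(199,148),(208,40),(360,65)],float)
r=least_squares(lambda p:(proj(rect(p,.045,.065,.03),W)-tp).ravel(),[.56,0,-.3]);print("tray",r.x,r.fun.round(1),"pad",(r.x[:2]-c)@R, r.x[2]-yaw)
for n,q,z in(("stop",(104,139),.022),("stopfar",(91,0),.022),("loupe top",(42,174),.05),("big near",(366,352),.02),("big",(400,248),.02),("cover",(530,115),.033)):
    w=u(q,z);print(n,w,(w-c)@R)
E
```

```text
pad near L,R [0.5142 0.233 ] [ 0.4467 -0.1348] 0.3739457860942088
pad [0.6083 0.0257] -0.18150864610319528
tray [ 0.5606 -0.0157 -0.3332] [ 2.1  2.3 -1.8  0.8 -1.9 -1.4  1.7 -0.8] pad [-0.0394 -0.0493] -0.15171915065667924
stop [0.5636 0.1445] [-0.0655  0.1088]
stopfar [0.6726 0.1185] [0.0465 0.1029]
loupe top [0.5442 0.1909] [-0.0929  0.151 ]
big near [ 0.2854 -0.0663] [-0.301  -0.1488]
big [ 0.4053 -0.1136] [-0.1745 -0.1736]
cover [ 0.5153 -0.2305] [-0.0452 -0.2687]
```

View pics/s1.png

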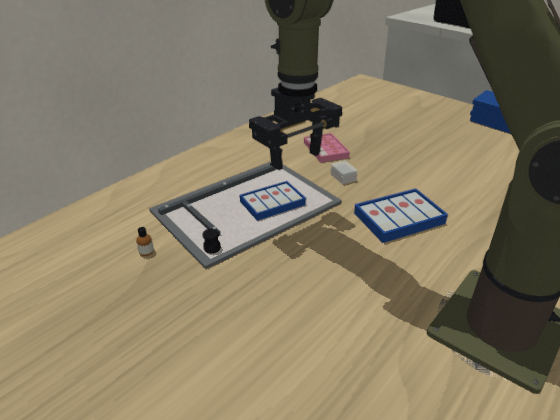

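>>> servo_tool([
  [0,0,45,0,0,0,1],
  [0,0,90,0,0,0,1],
  [0,0,120,0,0,0,1],
  [0,0,135,0,0,0,1],
  [0,0,141,0,0,0,1],
  [0,0,141,0,0,0,1],
  [0,0,141,0,0,0,1],
])

```text
t: 2.6
ee_pos: [0.4813, -0.0014, 0.0185]
eef_rot: [-179.9, 0.0, -100.5]
contact_force: [1.1, -1.0, -0.0]
width: 0.0882
```

>>> servo_tool([
  [0,-3,0,0,0,0,1],
  [0,-6,0,0,0,0,1],
  [0,-9,0,0,0,0,1],
  [0,-12,0,0,0,0,1],
  [0,-15,0,0,0,0,1],
  [0,-18,0,0,0,0,1],
  [0,-21,0,0,0,0,1],
  [0,-24,0,0,0,0,1],
  [0,-27,0,0,0,0,1],
  [0,-30,0,0,0,0,1],
  [0,-33,0,0,0,0,1],
  [0,-36,0,0,0,0,1],
  [0,-39,0,0,0,0,1],
  [0,-42,0,0,0,0,1],
  [0,-45,0,0,0,0,1],
  [0,-48,0,0,0,0,1],
  [0,-51,0,0,0,0,1],
  [0,-54,0,0,0,0,1],
  [0,-57,0,0,0,0,1],
  [0,-60,0,0,0,0,1],
])

```text
t: 4.6
ee_pos: [0.5402, -0.0122, 0.0177]
eef_rot: [-180.0, 0.0, -100.5]
contact_force: [-2.4, -0.2, -1.1]
width: 0.0882
```

```bash
python3 - <<'E'
from h import *; import cv2
cv2.imwrite("pics/w2.png",eyes.snapshot("wrist"));print(arm.read_state()["ee_pos"],arm.read_state()["contact_force"])
E
```

```text
[ 0.54097421 -0.01233339  0.01772608] [ 0.07972623  1.13419333 -1.99724888]
```

View pics/w2.png

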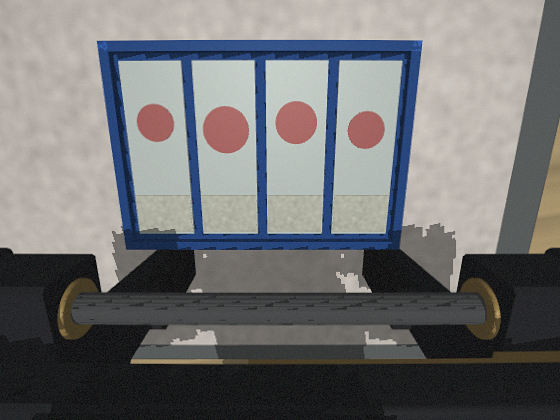

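The tray is now square to the fingers: its far edge is level at row 43, centred at column 262. I'll continue toward the rail.

>>> servo_tool([
  [0,-3,0,0,0,0,1],
  [0,-6,0,0,0,0,1],
  [0,-9,0,0,0,0,1],
  [0,-12,0,0,0,0,1],
  [0,-15,0,0,0,0,1],
  [0,-18,0,0,0,0,1],
  [0,-21,0,0,0,0,1],
  [0,-24,0,0,0,0,1],
  [0,-27,0,0,0,0,1],
  [0,-30,0,0,0,0,1],
  [0,-33,0,0,0,0,1],
  [0,-35,0,0,0,0,1],
  [0,-36,0,0,0,0,1],
  [0,-37,0,0,0,0,1],
  [0,-37,0,0,0,0,1],
])

```text
t: 6.15
ee_pos: [0.5763, -0.0189, 0.0177]
eef_rot: [-180.0, -0.0, -100.5]
contact_force: [-5.1, 0.1, 3.0]
width: 0.0878
```

```bash
python3 - <<'E'
from h import *; import cv2
cv2.imwrite("pics/w3.png",eyes.snapshot("wrist"));print(arm.read_state()["ee_pos"],arm.read_state()["contact_force"])
E
```

```text
[ 0.57631931 -0.01893057  0.01771943] [-3.40446653  0.1831539   2.17771763]
```

View pics/w3.png

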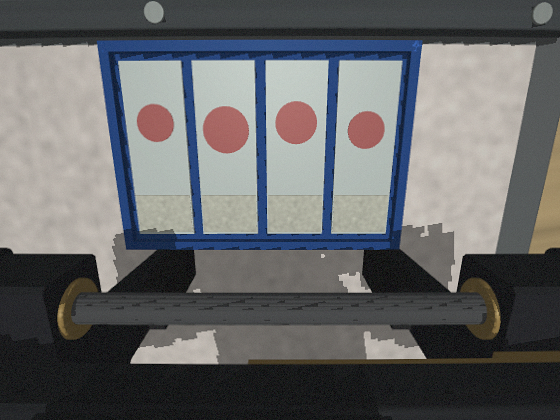

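>>> servo_tool([
  [0,-1,0,0,0,0,1],
  [0,-2,0,0,0,0,1],
  [0,-3,0,0,0,0,1],
  [0,-4,0,0,0,0,1],
  [0,-4,0,0,0,0,1],
])

```text
t: 6.7
ee_pos: [0.5806, -0.0197, 0.0177]
eef_rot: [-179.9, -0.0, -100.5]
contact_force: [-2.8, -0.3, 1.3]
width: 0.0878
```

>>> servo_tool([
  [0,-1,0,0,0,0,1],
  [0,-2,0,0,0,0,1],
  [0,-3,0,0,0,0,1],
  [0,-4,0,0,0,0,1],
  [0,-4,0,0,0,0,1],
])

```text
t: 7.2
ee_pos: [0.5823, -0.0201, 0.0177]
eef_rot: [179.8, -0.0, -100.5]
contact_force: [-5.5, 0.6, 4.6]
width: 0.0878
```

>>> servo_tool([
  [0,-1,0,0,0,0,1],
  [0,-2,0,0,0,0,1],
  [0,-3,0,0,0,0,1],
  [0,-3,0,0,0,0,1],
])

```text
t: 7.6
ee_pos: [0.5823, -0.0201, 0.0174]
eef_rot: [179.4, -0.0, -100.5]
contact_force: [-11.5, 2.5, 9.8]
width: 0.0881
```

```bash
python3 - <<'E'
from h import *; import cv2
print(arm.read_state()["ee_pos"],arm.read_state()["contact_force"])
im=eyes.snapshot("wrist");cv2.imwrite("pics/w4.png",im);cv2.imwrite("pics/w4c.png",cv2.resize(im[20:120,60:460],None,fx=2,fy=2,interpolation=cv2.INTER_CUBIC))
W=eyes.get_calibration("wrist");np.save("w4.npy",W["view"])
E
```

```text
[ 0.58227313 -0.0200683   0.01743844] [-11.49605202   2.47046017   9.83888687]
```

View pics/w4c.png

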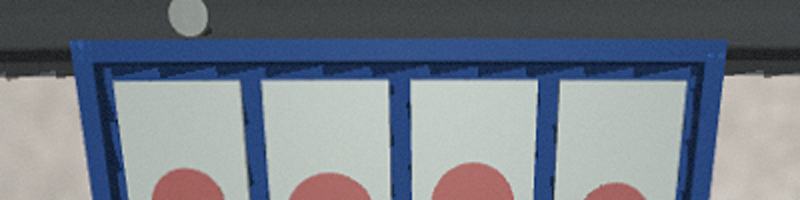

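The tray is flush on the rail (far edge level, ~11 N). Next I'll back off, lift, turn 90° and half-close, so I can push the right-hand side.

>>> servo_tool([
  [0,10,0,0,0,0,1],
  [0,25,0,0,0,0,1],
  [0,25,-40,0,0,0,1],
  [0,25,-80,0,0,0,1],
  [0,25,-80,0,0,0,1],
  [98,-47,-80,0,0,-1.571,0],
  [98,-47,-80,0,0,-1.571,0],
  [98,-47,-80,0,0,-1.571,0],
  [98,-47,-80,0,0,-1.571,0],
  [98,-47,-80,0,0,-1.571,0],
  [98,-47,-80,0,0,-1.571,0],
  [98,-47,-80,0,0,-1.571,0],
  [98,-47,-80,0,0,-1.571,0],
  [98,-47,-80,0,0,-1.571,0],
  [98,-47,-80,0,0,-1.571,0],
  [98,-47,-80,0,0,-1.571,0],
  [98,-47,-80,0,0,-1.571,0],
  [98,-47,-80,0,0,-1.571,0],
  [98,-47,-80,0,0,-1.571,0],
])

```text
t: 9.55
ee_pos: [0.6158, -0.1259, 0.0976]
eef_rot: [-180.0, -0.0, -10.6]
contact_force: [-0.5, -0.5, -1.4]
width: 0.0438
```

```bash
python3 - <<'E'
from h import *; import cv2
s=arm.read_state();p=s["ee_pos"];print(p,s["eef_rot"],s["width"],s["joints"])
c=np.array([.608,.0263]);y=-.182;R=np.array([[np.cos(y),-np.sin(y)],[np.sin(y),np.cos(y)]]);print("pad",(p[:2]-c)@R)
W=eyes.get_calibration("wrist")
cv2.imwrite("pics/w5.png",eyes.snapshot("wrist"));cv2.imwrite("pics/s5.png",eyes.snapshot("scene"))
W=dict(W);W["view"]=np.load("w4.npy")
for u in((96.5,40.5),(423,40.5)):
  q=unproj(np.array(u),.03,W);print("far corners",q,(q-c)@R)
E
```

```text
[ 0.61577893 -0.12588654  0.09759776] [-1.79995985e+02 -4.78662141e-02 -1.05731535e+01] 0.043809283413772576 [ 18.07641553  51.05954931 -19.69327537  94.96185144  24.99862422
  38.33377224 -25.25190583]
pad [ 0.03519574 -0.14826501]
far corners [0.69441258 0.03253212] [0.08385737 0.02176959]
far corners [ 0.67089901 -0.09479202] [ 0.08377743 -0.1077075 ]
```

View pics/w5.png

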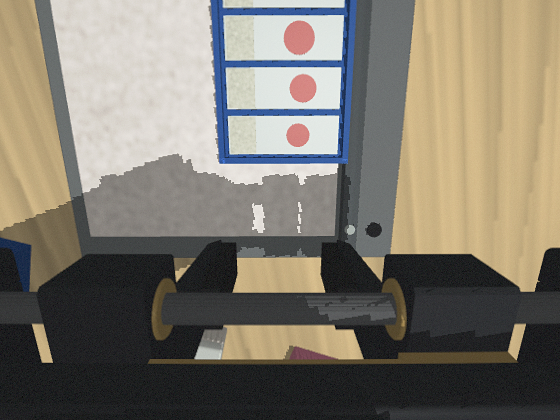

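View pics/s5.png

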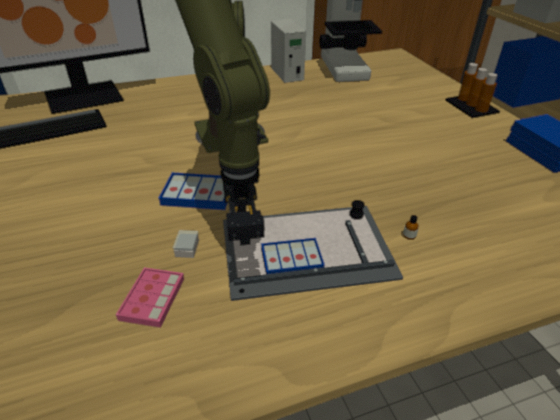

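Fingers are right of the tray with jaws along pad x, clear of the rail (finger outer edge ~75 mm against 85). Descending and pushing left.

>>> servo_tool([
  [0,0,35,0,0,0,0],
  [0,0,65,0,0,0,0],
  [0,0,80,0,0,0,0],
  [0,0,80,0,0,0,0],
  [0,0,80,0,0,0,0],
  [0,-5,80,0,0,0,0],
  [0,-10,80,0,0,0,0],
  [0,-15,80,0,0,0,0],
  [0,-18,80,0,0,0,0],
  [0,-21,80,0,0,0,0],
  [0,-24,80,0,0,0,0],
  [0,-27,80,0,0,0,0],
  [0,-30,80,0,0,0,0],
  [0,-33,80,0,0,0,0],
  [0,-36,80,0,0,0,0],
  [0,-39,80,0,0,0,0],
  [0,-42,80,0,0,0,0],
  [0,-45,80,0,0,0,0],
  [0,-48,80,0,0,0,0],
])

```text
t: 11.55
ee_pos: [0.624, -0.0783, 0.0177]
eef_rot: [-180.0, 0.0, -10.5]
contact_force: [-1.3, -1.9, 0.5]
width: 0.0444
```

>>> servo_tool([
  [0,-3,0,0,0,0,0],
  [0,-6,0,0,0,0,0],
  [0,-9,0,0,0,0,0],
  [0,-12,0,0,0,0,0],
  [0,-15,0,0,0,0,0],
  [0,-18,0,0,0,0,0],
  [0,-21,0,0,0,0,0],
  [0,-24,0,0,0,0,0],
  [0,-27,0,0,0,0,0],
  [0,-30,0,0,0,0,0],
])

```text
t: 12.55
ee_pos: [0.6295, -0.0489, 0.0177]
eef_rot: [180.0, 0.0, -10.5]
contact_force: [-0.7, -2.8, -0.9]
width: 0.0443
```

```bash
python3 - <<'E'
from h import *; import cv2
s=arm.read_state();p=s["ee_pos"];print(p,s["contact_force"])
c=np.array([.608,.0263]);y=-.182;R=np.array([[np.cos(y),-np.sin(y)],[np.sin(y),np.cos(y)]]);print("pad",(p[:2]-c)@R)
cv2.imwrite("pics/w6.png",eyes.snapshot("wrist"))
E
```

```text
[ 0.6294937  -0.04888527  0.01769806] [-0.66654353 -2.756675   -0.86552977]
pad [ 0.03474701 -0.07005319]
```

View pics/w6.png

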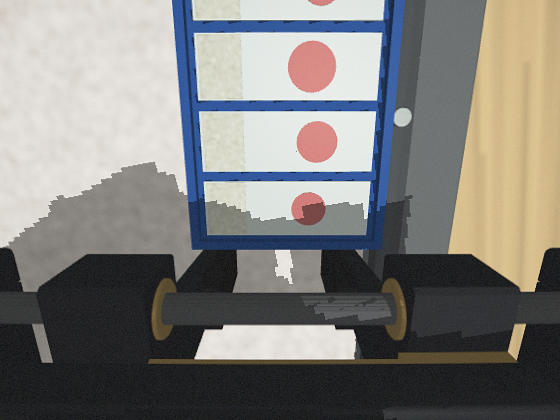

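>>> servo_tool([
  [0,-3,0,0,0,0,0],
  [0,-6,0,0,0,0,0],
  [0,-9,0,0,0,0,0],
  [0,-12,0,0,0,0,0],
  [0,-15,0,0,0,0,0],
  [0,-18,0,0,0,0,0],
  [0,-21,0,0,0,0,0],
  [0,-24,0,0,0,0,0],
  [0,-27,0,0,0,0,0],
  [0,-29,0,0,0,0,0],
  [0,-30,0,0,0,0,0],
  [0,-31,0,0,0,0,0],
  [0,-32,0,0,0,0,0],
  [0,-33,0,0,0,0,0],
  [0,-33,0,0,0,0,0],
])

```text
t: 14.1
ee_pos: [0.6356, -0.0164, 0.0177]
eef_rot: [-180.0, -0.0, -10.5]
contact_force: [-0.3, -2.7, 0.4]
width: 0.0444
```

>>> servo_tool([
  [0,-1,0,0,0,0,0],
  [0,-2,0,0,0,0,0],
  [0,-3,0,0,0,0,0],
  [0,-4,0,0,0,0,0],
  [0,-4,0,0,0,0,0],
])

```text
t: 14.6
ee_pos: [0.6363, -0.0123, 0.0177]
eef_rot: [-180.0, -0.0, -10.5]
contact_force: [-1.3, -1.9, -0.9]
width: 0.0441
```

>>> servo_tool([
  [0,-1,0,0,0,0,0],
  [0,-2,0,0,0,0,0],
  [0,-3,0,0,0,0,0],
  [0,-4,0,0,0,0,0],
  [0,-4,0,0,0,0,0],
])

```text
t: 15.1
ee_pos: [0.6371, -0.0084, 0.0177]
eef_rot: [-180.0, -0.0, -10.5]
contact_force: [-2.7, -2.7, 0.7]
width: 0.0442
```

```bash
python3 - <<'E'
from h import *; import cv2
s=arm.read_state();p=s["ee_pos"];print(p,s["contact_force"])
cv2.imwrite("pics/w7.png",eyes.snapshot("wrist"))
a=eyes.snapshot("scene")[195:300,215:415]; cv2.imwrite("pics/sc7.png",cv2.resize(a,None,fx=4,fy=4,interpolation=cv2.INTER_CUBIC))
E
```

```text
[ 0.63705352 -0.00835141  0.01771849] [-2.73721148 -2.6590318   0.68605012]
```

View pics/sc7.png

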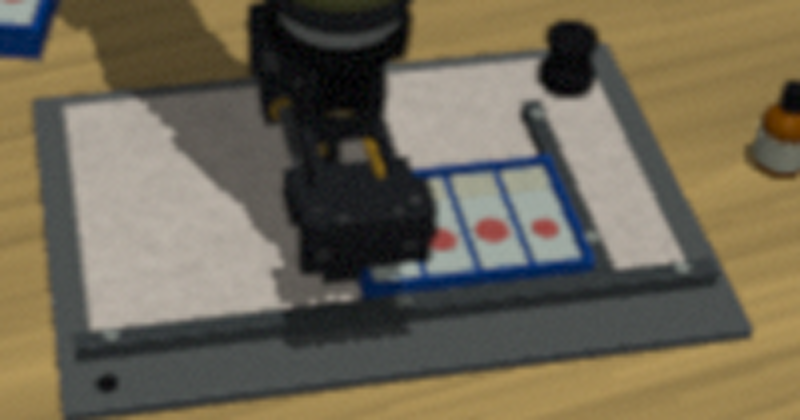

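>>> servo_tool([
  [0,-1,0,0,0,0,0],
  [0,-2,0,0,0,0,0],
  [0,-3,0,0,0,0,0],
  [0,-4,0,0,0,0,0],
  [0,-4,0,0,0,0,0],
])

```text
t: 15.7
ee_pos: [0.6372, -0.0075, 0.0177]
eef_rot: [179.8, 0.0, -10.5]
contact_force: [-2.9, -6.8, 2.2]
width: 0.0437
```

Contact with the stop at y≈-0.0075. Pressing a little more.

>>> servo_tool([
  [0,-1,0,0,0,0,0],
  [0,-2,0,0,0,0,0],
  [0,-3,0,0,0,0,0],
  [0,-3,0,0,0,0,0],
])

```text
t: 16.1
ee_pos: [0.6371, -0.0075, 0.0177]
eef_rot: [179.5, 0.1, -10.6]
contact_force: [-3.9, -9.9, 3.1]
width: 0.0443
```

>>> servo_tool([
  [0,10,0,0,0,0,0],
  [0,30,0,0,0,0,0],
  [0,50,-30,0,0,0,0],
  [0,60,-75,0,0,0,0],
  [0,60,-110,0,0,0,0],
  [0,60,-110,0,0,0,0],
])

```text
t: 16.7
ee_pos: [0.6324, -0.0594, 0.1334]
eef_rot: [-179.7, -0.7, -10.5]
contact_force: [0.2, 0.8, -0.2]
width: 0.0441
```

```bash
python3 - <<'E'
from h import *; import cv2
s=arm.read_state();print(s["ee_pos"],s["eef_rot"],s["joints"])
cv2.imwrite("pics/w8.png",eyes.snapshot("wrist"))
a=eyes.snapshot("side")[150:265,140:350]; cv2.imwrite("pics/d8.png",cv2.resize(a,None,fx=3.8,fy=3.8,interpolation=cv2.INTER_CUBIC))
a=eyes.snapshot("scene")[195:300,215:415]; cv2.imwrite("pics/sc8.png",cv2.resize(a,None,fx=4,fy=4,interpolation=cv2.INTER_CUBIC))
E
```

```text
[ 0.6323925  -0.05943681  0.13343745] [-179.69592085   -0.72154967  -10.52318941] [ 12.32848381  48.34594966 -20.30374807  93.43496795  22.7751526
  41.54914906 -29.24593942]
```

View pics/w8.png

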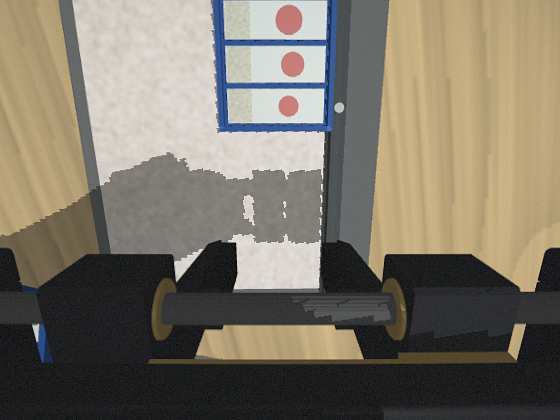

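View pics/d8.png

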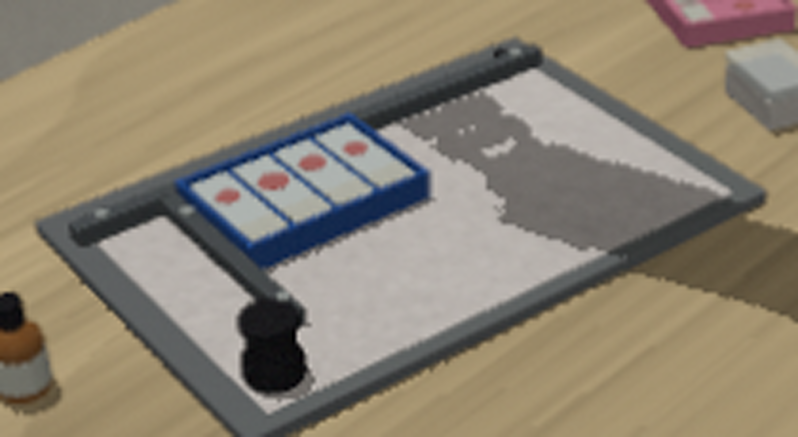

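View pics/sc8.png

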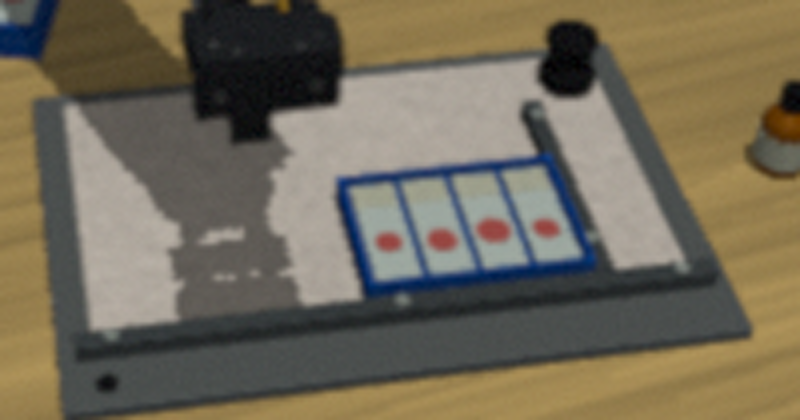

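It looks seated. To check, I'll move behind the near face for a straight look at both contacts, then give one gentle final press.

>>> servo_tool([
  [-90,0,-30,0,0,1.571,0],
  [-90,0,-30,0,0,1.571,0],
  [-90,-60,-30,0,0,1.571,0],
  [-90,-122,-30,0,0,1.571,0],
  [-90,-122,-30,0,0,1.571,0],
  [-90,-122,-30,0,0,1.571,0],
  [-90,-122,-30,0,0,1.571,0],
  [-90,-122,-30,0,0,1.571,0],
  [-90,-122,-30,0,0,1.571,0],
  [-90,-122,-30,0,0,1.571,0],
  [-90,-122,-30,0,0,1.571,0],
  [-90,-122,-30,0,0,1.571,0],
  [-90,-122,-30,0,0,1.571,0],
  [-90,-122,-30,0,0,1.571,0],
])

```text
t: 18.25
ee_pos: [0.5608, 0.0757, 0.1571]
eef_rot: [180.0, -0.0, -100.4]
contact_force: [-0.3, -0.3, 0.4]
width: 0.0439
```

```bash
python3 - <<'E'
from h import *; import cv2
s=arm.read_state();p=s["ee_pos"];print(p,s["eef_rot"])
c=np.array([.608,.0263]);y=-.182;R=np.array([[np.cos(y),-np.sin(y)],[np.sin(y),np.cos(y)]]);print("pad",(p[:2]-c)@R)
np.save("w9.npy",eyes.get_calibration("wrist")["view"])
im=eyes.snapshot("wrist");cv2.imwrite("pics/w9.png",im);cv2.imwrite("pics/w9c.png",cv2.resize(im[0:210,100:400],None,fx=2.6,fy=2.6,interpolation=cv2.INTER_CUBIC))
E
```

```text
[0.56079687 0.07566452 0.15714144] [ 1.79955048e+02 -9.27418207e-03 -1.00399542e+02]
pad [-0.05535834  0.04000558]
```

View pics/w9.png

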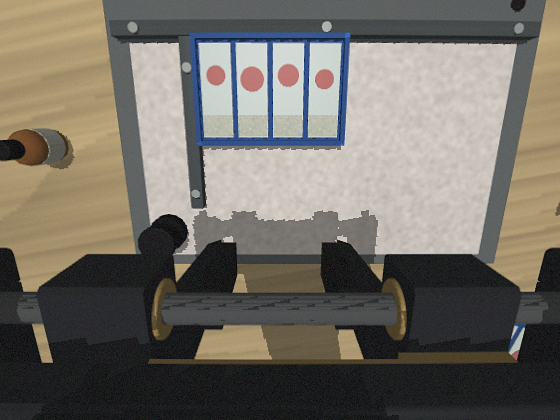

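View pics/w9c.png

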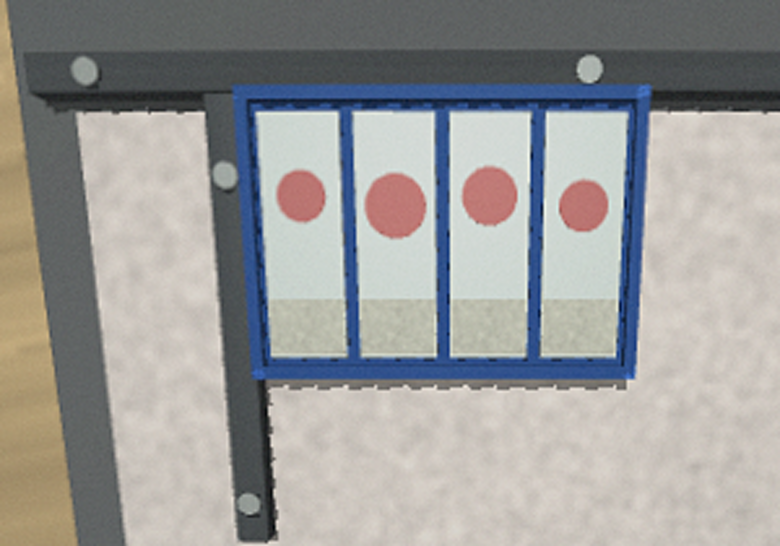

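Top edges are parallel to rail and stop with no visible gap. One gentle confirming press from the near side, kept away from the loupe.

>>> servo_tool([
  [10,0,40,0,0,0,0],
  [10,0,80,0,0,0,0],
  [10,0,115,0,0,0,0],
  [10,0,132,0,0,0,0],
  [10,0,139,0,0,0,0],
  [10,0,139,0,0,0,0],
  [10,-6,139,0,0,0,0],
  [10,-12,139,0,0,0,0],
  [10,-18,139,0,0,0,0],
  [10,-24,139,0,0,0,0],
  [10,-29,139,0,0,0,0],
  [10,-32,139,0,0,0,0],
  [10,-35,139,0,0,0,0],
  [10,-37,139,0,0,0,0],
  [10,-38,139,0,0,0,0],
  [10,-39,139,0,0,0,0],
  [10,-40,139,0,0,0,0],
  [10,-41,139,0,0,0,0],
  [10,-42,139,0,0,0,0],
  [10,-42,139,0,0,0,0],
])

```text
t: 20.3
ee_pos: [0.5967, 0.0586, 0.0184]
eef_rot: [179.6, -0.1, -100.4]
contact_force: [-7.6, 0.7, 5.7]
width: 0.0438
```

It stops at pad x = -17 mm, the same as the first rail contact (-17.4), so the tray is flush. Backing off and lifting.

>>> servo_tool([
  [0,5,0,0,0,0,0],
  [0,15,0,0,0,0,0],
  [0,30,0,0,0,0,0],
  [0,38,-20,0,0,0,0],
  [0,40,-60,0,0,0,0],
  [0,40,-100,0,0,0,0],
  [0,40,-139,0,0,0,0],
  [0,40,-139,0,0,0,0],
  [0,40,-139,0,0,0,0],
  [0,40,-139,0,0,0,0],
])

```text
t: 21.3
ee_pos: [0.5603, 0.0653, 0.1567]
eef_rot: [179.9, -0.0, -100.5]
contact_force: [0.0, -0.4, -0.3]
width: 0.0444
```

```bash
python3 - <<'E'
from h import *; import cv2
s=arm.read_state();print(s["ee_pos"],s["contact_force"])
W=eyes.get_calibration("wrist");im=eyes.snapshot("wrist");cv2.imwrite("pics/w10c.png",cv2.resize(im[0:210,100:400],None,fx=2.6,fy=2.6,interpolation=cv2.INTER_CUBIC))
a=eyes.snapshot("side")[150:265,130:350]; cv2.imwrite("pics/d10.png",cv2.resize(a,None,fx=3.6,fy=3.6,interpolation=cv2.INTER_CUBIC))
E
```

```text
[0.560325   0.06525123 0.15674451] [ 0.03225887 -0.40926922 -0.31134763]
```

View pics/w10c.png

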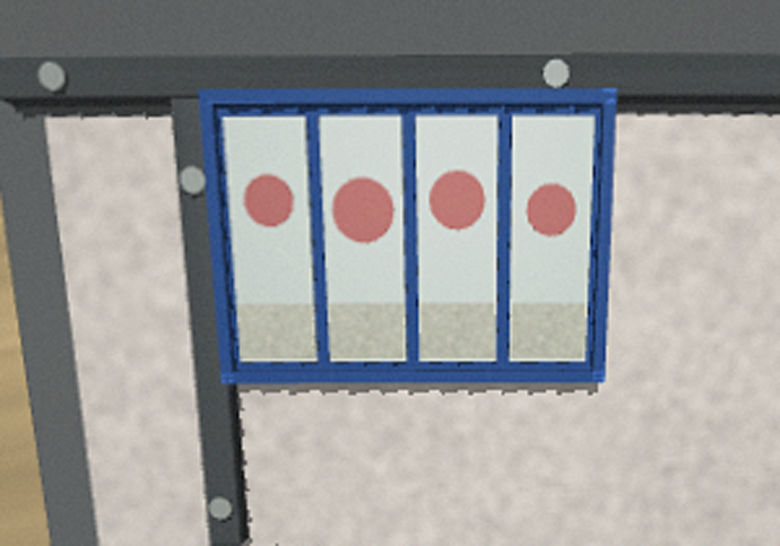

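View pics/d10.png

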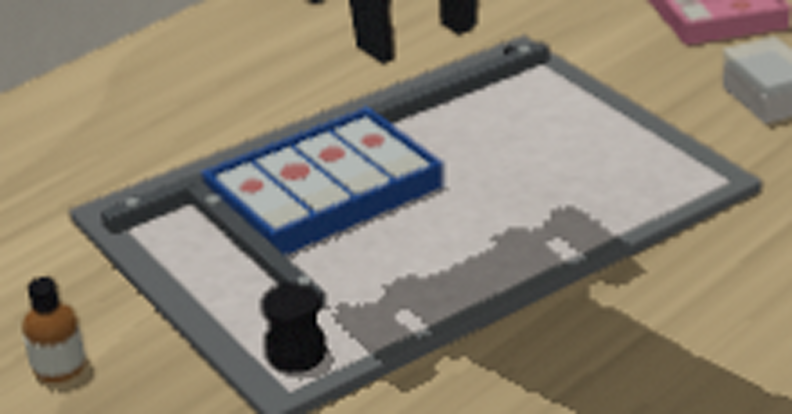

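The tray sits in the corner: its near-left foot at about (240,390) in the crop meets the stop's foot line. Loupe, bottle and box are where they were. Handing in.

```bash
python3 - <<'E'
from workcell import workorder
print(workorder.job_done())
E
```

```text
the job is handed in; nothing more can be done
None
```

The small blue tray is in the corner, flush with the far rail and the side stop as far as my checks show. I handed the job in at about 21 s of the 61 s allowed.

I pushed the near face with open fingers, which squared the tray and seated it on the rail at about 11 N. Then I pushed the right side along the rail to the stop at about 10 N. I finished with a light press of about 8 N from the near side and lifted the fingers clear.

- **Rail:** the final press stopped with the fingers at pad x = -17.0 mm, against -17.4 mm when the tray first met the rail. Those readings agree, so the tray had not drifted off it.
- **Stop:** the tray met it about 4 mm beyond where I had estimated from the pictures. I took the firm contact as correct. Before the final press, the tray showed no movement when I pushed harder.
- **Last pictures:** they show the tray square, with no visible gap at either bar. The loupe and bottle look unmoved in the last picture, and so does the part of the cover-glass box in view. The tool force was about 0.5 N with the fingers well clear.

I did not compute the tray's final position numerically; the result rests on the contact readings and pictures.

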